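Gather the bottle caps in one corner of the lidded box

ROBOT

A 7-joint arm with a two-finger parallel gripper is mounted at the origin on the work surface. World frame = base frame: x ahead of the robot, y to its left, z up, the work surface at z = 0. Lengths are in m, angles in rad, forces in N, time in s.
With the tool pointing down it reaches from about 0.425 to 0.925 m from the base axis. Payload 6.8 kg.
Tool frame: the origin (TCP) lies between the finger pads, 19 mm behind the fingertips; this is the grasp point; z points along the fingers, y is the line along which they close (so a half turn about z gives the same grasp; the last joint's range is limited). The gripper opens to 85 mm and grips with 20 to 120 N. Pads are 22 mm wide; open, the fingers measure 114 mm over their backs; the gripper's body (76 mm by 85 mm) begins 54 mm behind the grasp point. The pads swing forward as they close: fully open they stand 13 mm farther back than shut.
Start: joints at [1.036, 0.477, 0.022, 1.555, -0.011, 1.109, -0.083], TCP at [0.279, -0.614, 0.25] pointing down, gripper open.
Joint ranges: [-2.96, 2.96], [-0.34, 2.1], [-1.41, 1.46], [0.24, 2.44], [-1.37, 4.51], [0.17, 1.92], [-2.96, 2.96]. Speed limits (rad/s): [2.39, 2.39, 3.14, 3.14, 3.14, 3.14, 3.14].

INTERFACE

Orientations are given as a unit quaternion [w, x, y, z].
In Python, from station import * gives the robot as it stands.
- The arm moves only by the tool drive_tool, never from a script. Its argument "increments" is a list of rows, each an object of numbers: "claw": the finger opening in m, from 0 to 0.0854; "dx", "dy", "dz": the shift along the tool's x, y, z in m; "wx", "wy", "wz": the turn, a rotation vector about the tool's x, y, z in degrees. A call has 1 to 20 rows; each row shifts and turns the commanded pose from where the row before left it, along the tool's axes as they then stand; what a row does not reach is not made up. A row lasts 1/8 s, in which the tool goes at most 62.5 mm and 10.7 degrees, less where a joint would pass 70% of its speed; a pose out of reach is approached as far as the arm can. A call with a gripper value outside its range is refused whole. The fingers move at their own pace and stop on an object; "newtons" is the grip in N (left out, the last holds). Time passes only in rows, so rows that do not move let the fingers close. It gives the time, the measured TCP pose, the force, the opening and the grip force at its end, in the units of the state.
- get_obs(): the state, without advancing time (a new reading comes with each control period).
- read_camera(name): name is "side" or "top" or "wrist"; returns (picture, depth): 384x512x3 uint8, red, green, blue; 384x512 float32, m along the optical axis (not along the pixel's ray), 0 where there is no reading.
- calibration(name): a dict with "intrinsics" (3x3 intrinsics, pixels), "R" (3x3) and "t" (3): a world point X has camera coordinates R X + t; the wrist camera has in their place "mount" (4x4, takes a point from camera to tool coordinates, whose origin is the TCP and whose axes are the flange's). Camera axes: x right, y down, z forward; pixel columns grow to the right and rows downward; lengths in m; the calibration is good to about 2 mm. A picture is of the moment at which its call begins: read the wrist's pose just before it. calibration takes no time and is no camera call.
- hand_in(): hands the job in; it is judged then, once.
The state is a dict: "t": time; "q": joint angles; "joint_vel": joint speeds; "joint_torque": joint torques, N m; "eef_pos": TCP position; "tool_rot": TCP orientation; "contact_force": force on the tool from outside, world axes, zero at the start; "torque": the same for the moment, N m; "gripper_width": opening from 0.0 (shut) to 1.0 (fully open); "grasp_force": force on a finger pad.
Only numpy, scipy, OpenCV 4.12 (cv2) and the standard library are available. Lean on these libraries where they do the work, as an engineer would, in place of code of your own. Each camera call takes 0.05 s, during which the arm holds its last target. There are 200 camera calls.

TASK

Lower the clear lid of the sorting box gently until it is fully shut, without slamming it, so that no cap can get out. Then take the box by its black knob and tilt it steeply (about 30 degrees) until all five caps have slid into the corner diagonally opposite the knob, where they can be counted through the lid; that corner may stay on the bench. Finish while still holding the box by the knob, tilted and steady, and leave the bottle, the dish and the paper roll alone.

Things in the scene. Friction and masses are not known exactly. Their poses are not given: they have to be found in the camera images.
- box: Loose aluminium sorting box, 160 (its x) x 130 (y) x 45 mm high, walls and floor 4 mm, 0.35-0.7 kg; polished, so caps slide from about 10 degrees of tilt, along a wall from 20. Origin: centre of its underside; z up, x away from the hinge side. Starts level, hinge side towards the robot, yawed up to 17 degrees. A black upright knob stands outside its (+x, +y) corner, far left from the robot.
- box_knob (a point): Grip point on the knob's axis, (92, 77, 74) mm from the box's origin. The knob is rigid with the box: a round neck 18 mm in diameter, free from 55 to 88 mm above the underside, then a head 28 mm in diameter with its top at 97 mm. The shut lid's top is at 50 mm, so tips kept above that clear it.
- box_corner (a point): The inner floor corner where the caps must gather: (-x, -y) corner of the box, diagonally across from the grip knob. Point where the inner floor meets both inner walls, 4 mm above the underside; moves with the box.
- box_foot (a point): The outer bottom corner of the box below that corner, (-80, -65, 0) mm from the box's origin: the natural pivot when the box is tilted with this corner left on the bench.
- box_lid (a joint): Lid angle, rad: 0 shut, 1.57 upright; starts at 1.2 to 1.65. Clear plastic panel with grey frame, 160 mm from hinge to free edge, 130 mm wide, 5 mm thick, 0.07 kg, hinged on the box's -x rim, the side nearest the robot. The stiff hinge stays where it is left: push it down all the way (under 0.15 N m, about 1 N at the free edge).
- lid_hinge (a point): Middle of the lid's hinge line, on the -x rim of the box, 45.5 mm above its underside; the line runs along the box's y. The lid's underside lies in this plane when shut; upright, the lid stands on this line and its outer face looks to the box's -x, towards the robot.
- lid_edge (a point): Middle of the lid's free edge, on the outer face of the lid (the top face when shut), 160 mm from the hinge line; moves with the lid.
- dropper: Amber glass dropper bottle with black cap, 60 mm in diameter, 115 mm high, standing to the left; origin at the centre of its underside. Leave alone.
- dish: Shallow round steel dish, 120 mm in diameter, 25 mm high, beyond the box to the right; origin at the centre of its underside. Leave alone.
- roll: White paper roll standing on end, 104 mm in diameter, 100 mm high, to the right; origin at the centre of its underside. Leave alone.
- cap0: One of the five alike black screw caps loose in the box: flat disc 22 mm in diameter, 12 mm high, 12 g; origin at the centre of its underside. Starts lying flat on the box floor, on the side away from the corner across from the knob.
- cap1: One of the five alike black screw caps loose in the box: flat disc 22 mm in diameter, 12 mm high, 12 g; origin at the centre of its underside. Starts lying flat on the box floor, on the side away from the corner across from the knob.
- cap2: One of the five alike black screw caps loose in the box: flat disc 22 mm in diameter, 12 mm high, 12 g; origin at the centre of its underside. Starts lying flat on the box floor, on the side away from the corner across from the knob.
- cap3: One of the five alike black screw caps loose in the box: flat disc 22 mm in diameter, 12 mm high, 12 g; origin at the centre of its underside. Starts lying flat on the box floor, on the side away from the corner across from the knob.
- cap4: One of the five alike black screw caps loose in the box: flat disc 22 mm in diameter, 12 mm high, 12 g; origin at the centre of its underside. Starts lying flat on the box floor, on the side away from the corner across from the knob.
There are look-alikes about, which are no part of the job. There is more than one size of the box; the job needs the middle-sized.

How it is judged:
On the way, in this order (a step that is already met when the one before it is completed fails the run):
1. the lid is shut while the box stands level (value of joint box_lid below 0.06 rad and angle between box's own z axis and vertical below 0.1 rad), for 0.2 s.
2. the box is held by the gripper and tilted, its lid shut (value of joint box_lid below 0.06 rad and angle between box's own z axis and vertical above 0.3 rad and contact force between the fingers and box above 2 N), for 0.2 s.
At the end, for the whole second after the job is handed in: Lid shut (0.06 rad); box held by its knob (TCP within 35 mm of its grip point, over 2 N, knob over 110 mm up), touching no bystander, tilted 17 to 49 degrees and steady (under 30 mm/s); all five caps within 75 mm of the inner corner opposite the knob (all of step 2 and angle between box's own z axis and vertical below 0.85 rad and distance between the grasp point and box_knob below 0.035 m and height (world z) of box_knob above 0.11 m and linear speed of box below 0.03 m/s and contact force between box and dropper below 0.3 N and contact force between box and dish below 0.3 N and contact force between box and roll below 0.3 N and distance between each of cap0, cap1, cap2, cap3, cap4 and box_corner below 0.075 m); the arm keeps its last pose, push and grip.
It fails at once if a bystander is moved by more than 30 mm (distance of any of dropper, dish, roll from where it was at the start of the episode above 0.03 m).
It fails at once if the lid is slammed (falls or is swung faster than 4 rad/s) (velocity of joint box_lid below -4 rad/s).
It fails at once if the box is tilted with its lid still open (angle between box's own z axis and vertical above 0.2 rad and value of joint box_lid above 0.2 rad).
It also fails if it takes over 54 s, if anything falls off the work surface, if the arm or the gripper's body presses on something with over 40 N, if the wrist force passes 120 N, or if a joint passes its speed limit or range.

## Working session

There is one attempt and no reset: what is moved stays moved. The work goes in short steps, Python scripts to look and compute and a tool call to move; the robot and the scene stay as the last step left them, time stands still between calls to the robot, and variables do not carry over. Pictures are saved under pics/ and viewed, at most 10 in all, crops included, and the job is handed in when it is done.

Besides the shell and the picture viewer there is one more tool, called after "Call:" in YAML: its name, and indented under it one key for each argument. drive_tool: Moves the arm, as the interface text tells. Its arguments: {"type":"object","properties":{"increments":{"type":"array","items":{"type":"object","properties":{"claw":{"type":"number"},"dx":{"type":"number"},"dy":{"type":"number"},"dz":{"type":"number"},"wx":{"type":"number"},"wy":{"type":"number"},"wz":{"type":"number"}}}},"newtons":{"type":"number"}},"required":["increments"]}

```bash
mkdir -p pics; python3 - <<'E'
from station import *
import numpy as np,cv2
o=get_obs();print(o['t'],o['eef_pos'],o['tool_rot'],o['contact_force'])
ims=[]
for n in('top','side'):
    p,d=read_camera(n);c=calibration(n);print(n,c['intrinsics'].tolist(),c['R'].round(4).tolist(),c['t'].round(4).tolist())
    np.savez(f'{n}0.npz',p=p,d=d);cv2.imwrite(f'pics/{n}0.png',p[:,:,::-1])
print(calibration('wrist'))
E
```

```text
0.0 [ 0.27918751 -0.61394728  0.24899049] [-8.96196771e-04  9.77309089e-01  2.11816120e-01 -2.70166618e-04] [ 0.83692595 -0.21255041 -0.37256834]
top [[498.54656679386255, 0.0, 254.3619640592017], [0.0, 498.54656679386255, 195.9218322297251], [0.0, 0.0, 1.0]] [[0.0206, -0.9998, -0.0025], [-0.9978, -0.0204, -0.0626], [0.0625, 0.0038, -0.998]] [-0.015, 0.4733, 1.4139]
side [[370.44109195114885, 0.0, 264.9906623952656], [0.0, 370.44109195114885, 186.88289809565916], [0.0, 0.0, 1.0]] [[0.9977, -0.0657, -0.0145], [-0.0576, -0.7229, -0.6886], [0.0347, 0.6879, -0.725]] [-0.4851, 0.0885, 1.1353]
{'intrinsics': array([[275.80403452,   0.        , 253.411047  ],
       [  0.        , 275.80403452, 191.55099644],
       [  0.        ,   0.        ,   1.        ]]), 'mount': array([[ 8.98019852e-04, -9.54391150e-01, -2.98557745e-01,
         7.76567134e-02],
       [ 9.99999477e-01,  7.11093643e-04,  7.34725214e-04,
         6.90721488e-04],
       [-4.88912727e-04, -2.98558248e-01,  9.54391289e-01,
        -1.23728918e-01],
       [ 0.00000000e+00,  0.00000000e+00,  0.00000000e+00,
         1.00000000e+00]])}
```

View pics/top0.png

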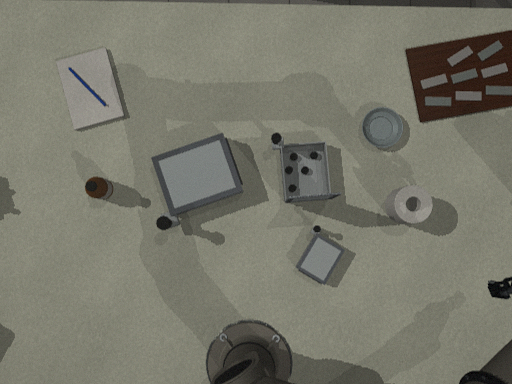

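View pics/side0.png

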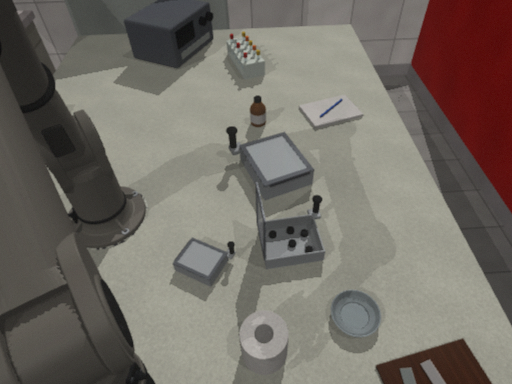

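The middle-sized box is the open one at top px (305,172), with its knob at (276,138) and its lid near upright along the near side (row ~198). In the side view the knob is at (317,200) and the lid at (261,225). The arm is clear of it all.

```bash
cat > h.py <<'E'
import numpy as np,cv2
from station import *
def ray(n,u,v,z):
    c=calibration(n);R,t=c['R'],c['t'];C=-R.T@t
    d=R.T@np.linalg.inv(c['intrinsics'])@np.array([u,v,1.]);return C+d*(z-C[2])/d[2]
def cloud(n,p,d):
    c=calibration(n);K=c['intrinsics'];v,u=np.indices(d.shape)
    X=np.stack([(u-K[0,2])/K[0,0]*d,(v-K[1,2])/K[1,1]*d,d],-1);return (X-c['t'])@c['R']
E
python3 - <<'E'
from h import *
T=np.load('top0.npz');S=np.load('side0.npz')
def blob(p,x0,y0,x1,y1,th=45):
    m=(p[y0:y1,x0:x1].max(2)<th).astype(np.uint8)
    n,l,s,c=cv2.connectedComponentsWithStats(m)
    return [(s[i].tolist(),(c[i]+[x0,y0]).round(1).tolist()) for i in range(1,n) if s[i][4]>15]
b=blob(T['p'],265,125,335,205);print(b)
print(blob(S['p'],305,185,330,225))
k=[c for s,c in b if c[1]<146][0]
print('knob',ray('top',*k,.097))
P=cloud('top',T['p'],T['d'])
m=(P[...,2]>.035)&(P[...,2]<.053);u=np.zeros_like(m);u[135:210,272:345]=1;m&=u
m=cv2.morphologyEx(m.astype(np.uint8),cv2.MORPH_OPEN,np.ones((2,2)))
q=P[m>0][:,:2].astype(np.float32);r=cv2.minAreaRect(q);print('rim',r,cv2.boxPoints(r))
P2=cloud('side',S['p'],S['d']);
u=P2[190:270,250:330].reshape(-1,3);u=u[(u[:,2]>.06)&(u[:,0]<.56)]
print('lid pts',len(u),u.min(0),u.max(0))
for z in np.arange(.06,.22,.02):
    w=u[abs(u[:,2]-z)<.01]
    if len(w)>3: print(z.round(2),len(w),w.mean(0).round(3),w[:,1].min().round(3),w[:,1].max().round(3))
a=cv2.resize(T['p'][125:215,265:345],None,fx=6,fy=6)[:,:,::-1];cv2.imwrite('pics/c1.png',a)
E
```

```text
[([7, 8, 9, 11, 75], [275.8, 138.1]), ([45, 27, 8, 7, 42], [313.4, 155.1]), ([25, 28, 7, 8, 42], [293.0, 156.3]), ([20, 41, 8, 8, 48], [288.5, 169.6]), ([36, 42, 8, 7, 42], [304.5, 170.0]), ([24, 60, 8, 7, 44], [292.0, 187.9])]
[([8, 11, 9, 17, 96], [316.1, 203.2])]
knob [ 0.62708401 -0.06065894  0.097     ]
rim ((0.5591278076171875, -0.1408742070198059), (0.1832437962293625, 0.16016152501106262), 5.892447471618652) [[ 0.4597688  -0.07062259]
 [ 0.47621122 -0.22993788]
 [ 0.65848684 -0.21112582]
 [ 0.6420444  -0.05181053]]
lid pts 432 [ 0.44968905 -0.74882087  0.0601451 ] [ 0.47499715 -0.09042002  0.87694512]
0.06 23 [ 0.463 -0.169  0.065] -0.223 -0.103
0.08 40 [ 0.464 -0.17   0.081] -0.222 -0.102
0.1 45 [ 0.464 -0.169  0.1  ] -0.222 -0.103
0.12 45 [ 0.465 -0.175  0.12 ] -0.224 -0.102
0.14 51 [ 0.465 -0.169  0.14 ] -0.223 -0.09
0.16 55 [ 0.465 -0.167  0.16 ] -0.223 -0.091
0.18 44 [ 0.466 -0.174  0.179] -0.222 -0.094
0.2 103 [ 0.468 -0.177  0.204] -0.222 -0.114
```

View pics/c1.png

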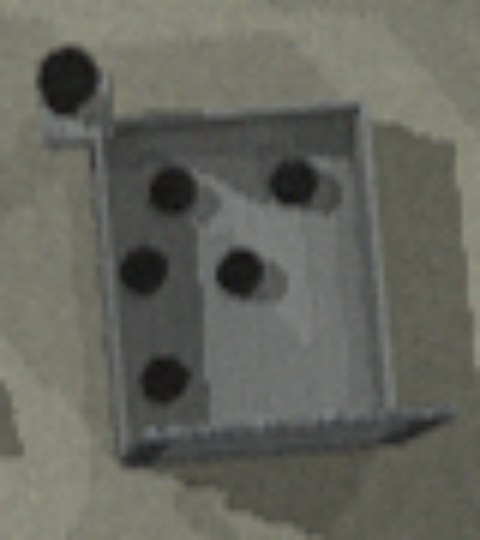

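The crop shows the rim corners at px far-left (282.8,145.8), far-right (325.3,142.5) and near-left (285.8,201.7), with the lid standing up on the near side and five caps inside.

```bash
python3 - <<'E'
from h import *
fl,fr,nl=[ray('top',u,v,.045)[:2] for u,v in((282.8,145.8),(325.3,142.5),(285.8,201.7))]
kn=ray('top',275.8,138.1,.097)[:2]
print(fl,fr,nl,np.linalg.norm(fl-fr),np.linalg.norm(fl-nl))
a=fl-nl;b=fl-fr
print(np.degrees([np.arctan2(a[1],a[0]),np.arctan2(-b[0],b[1])]))
src=np.array([[80,65],[80,-65],[-80,65],[92,77]])/1e3;dst=np.array([fl,fr,nl,kn])
sc=src-src.mean(0);dc=dst-dst.mean(0)
th=np.arctan2((sc[:,0]*dc[:,1]-sc[:,1]*dc[:,0]).sum(),(sc*dc).sum())
R=np.array([[np.cos(th),-np.sin(th)],[np.sin(th),np.cos(th)]]);t=dst.mean(0)-R@src.mean(0)
print('yaw',np.degrees(th),'origin',t,'res mm',((src@R.T+t-dst)*1e3).round(1).tolist())
print('knob',R@[.092,.077]+t,'hinge',R@[-.08,0]+t,'foot',R@[-.08,-.065]+t)
S=np.load('side0.npz');P=cloud('side',S['p'],S['d'])[190:270,250:330].reshape(-1,3)
P=P[(P[:,2]>.06)&(P[:,2]<.22)&(P[:,0]<.56)];B=(P[:,:2]-t)@R
for z in np.arange(.07,.22,.02):
    w=abs(P[:,2]-z)<.01; print(z.round(2),w.sum(),np.median(B[w],0).round(4))
E
```

```text
[ 0.61495125 -0.08273778] [ 0.62676375 -0.20251798] [ 0.45717186 -0.09382986] 0.12036125144637042 0.1581688018806557
[4.02134657 5.63219029]
yaw 5.789366214536632 origin [ 0.54229299 -0.14959255] res mm [[0.4, 5.9], [1.7, -3.7], [-1.0, 0.8], [-1.0, -3.0]]
knob [ 0.62605662 -0.0637051 ] hinge [ 0.46270103 -0.15766228] foot [ 0.46925769 -0.22233075]
0.07 42 [-0.0805 -0.0087]
0.09 43 [-0.0801 -0.0246]
0.11 43 [-0.0798 -0.0249]
0.13 49 [-0.0793 -0.0116]
0.15 54 [-0.079  -0.0121]
0.17 53 [-0.0786 -0.0109]
0.19 38 [-0.0785 -0.0451]
0.21 84 [-0.0767 -0.0194]
```

Call:
drive_tool:
  increments:
    - {"wz": 9.4,"claw": 0}
    - {"wz": 9.3}
    - {"dx": 0.02,"dy": -0.0484}
    - {"dx": 0.02,"dy": -0.0484}
    - {"dx": 0.02,"dy": -0.0484}
    - {"dx": 0.02,"dy": -0.0484}
    - {"dx": 0.02,"dy": -0.0484}
    - {"dx": 0.02,"dy": -0.0484}
    - {"dx": 0.02,"dy": -0.0484}
    - {"dx": 0.022,"dy": -0.0484}
    - {"dx": 0.022,"dy": -0.0484}
    - {}
    - {}
  newtons: 40

```text
schema error: expected keys claw, dx, dy, dz, wx, wy, wz
```

Call:
drive_tool:
  increments:
    - {"claw": 0,"dx": 0,"dy": 0,"dz": 0,"wx": 0,"wy": 0,"wz": 9.4}
    - {"claw": 0,"dx": 0,"dy": 0,"dz": 0,"wx": 0,"wy": 0,"wz": 9.3}
    - {"claw": 0,"dx": 0.02,"dy": -0.0484,"dz": 0,"wx": 0,"wy": 0,"wz": 0}
    - {"claw": 0,"dx": 0.02,"dy": -0.0484,"dz": 0,"wx": 0,"wy": 0,"wz": 0}
    - {"claw": 0,"dx": 0.02,"dy": -0.0484,"dz": 0,"wx": 0,"wy": 0,"wz": 0}
    - {"claw": 0,"dx": 0.02,"dy": -0.0484,"dz": 0,"wx": 0,"wy": 0,"wz": 0}
    - {"claw": 0,"dx": 0.02,"dy": -0.0484,"dz": 0,"wx": 0,"wy": 0,"wz": 0}
    - {"claw": 0,"dx": 0.02,"dy": -0.0484,"dz": 0,"wx": 0,"wy": 0,"wz": 0}
    - {"claw": 0,"dx": 0.02,"dy": -0.0484,"dz": 0,"wx": 0,"wy": 0,"wz": 0}
    - {"claw": 0,"dx": 0.022,"dy": -0.0484,"dz": 0,"wx": 0,"wy": 0,"wz": 0}
    - {"claw": 0,"dx": 0.022,"dy": -0.0484,"dz": 0,"wx": 0,"wy": 0,"wz": 0}
    - {"claw": 0,"dx": 0,"dy": 0,"dz": 0,"wx": 0,"wy": 0,"wz": 0}
    - {"claw": 0,"dx": 0,"dy": 0,"dz": 0,"wx": 0,"wy": 0,"wz": 0}
  newtons: 40

```text
t: 1.72
eef_pos: [0.4184, -0.1631, 0.2498]
tool_rot: [0.0, 0.999, 0.05, -0.0]
contact_force: [-0.4, 0.3, 0.0]
gripper_width: 0.0
grasp_force: 0.0
```

Call:
drive_tool:
  increments:
    - {"claw": 0,"dx": 0,"dy": 0,"dz": 0.028,"wx": 0,"wy": 0,"wz": 0}
    - {"claw": 0,"dx": 0,"dy": 0,"dz": 0.0275,"wx": 0,"wy": 0,"wz": 0}
    - {"claw": 0,"dx": 0.015,"dy": 0,"dz": 0,"wx": 0,"wy": 0,"wz": 0}
    - {"claw": 0,"dx": 0.014,"dy": 0,"dz": 0,"wx": 0,"wy": 0,"wz": 0}
    - {"claw": 0,"dx": 0.0115,"dy": 0,"dz": 0.0004,"wx": 0,"wy": 0,"wz": 0}
    - {"claw": 0,"dx": 0.0112,"dy": 0,"dz": 0.0007,"wx": 0,"wy": 0,"wz": 0}
    - {"claw": 0,"dx": 0.0111,"dy": 0,"dz": 0.002,"wx": 0,"wy": 0,"wz": 0}
    - {"claw": 0,"dx": 0.011,"dy": 0,"dz": 0.003,"wx": 0,"wy": 0,"wz": 0}
    - {"claw": 0,"dx": 0.0106,"dy": 0,"dz": 0.004,"wx": 0,"wy": 0,"wz": 0}
    - {"claw": 0,"dx": 0.0103,"dy": 0,"dz": 0.0048,"wx": 0,"wy": 0,"wz": 0}
    - {"claw": 0,"dx": 0.0098,"dy": 0,"dz": 0.0058,"wx": 0,"wy": 0,"wz": 0}
    - {"claw": 0,"dx": 0.0093,"dy": 0,"dz": 0.0065,"wx": 0,"wy": 0,"wz": 0}
    - {"claw": 0,"dx": 0.0086,"dy": 0,"dz": 0.0074,"wx": 0,"wy": 0,"wz": 0}
    - {"claw": 0,"dx": 0.008,"dy": 0,"dz": 0.008,"wx": 0,"wy": 0,"wz": 0}
    - {"claw": 0,"dx": 0.0072,"dy": 0,"dz": 0.0088,"wx": 0,"wy": 0,"wz": 0}
    - {"claw": 0,"dx": 0.0065,"dy": 0,"dz": 0.0093,"wx": 0,"wy": 0,"wz": 0}
    - {"claw": 0,"dx": 0.0055,"dy": 0,"dz": 0.0098,"wx": 0,"wy": 0,"wz": 0}
    - {"claw": 0,"dx": 0.0049,"dy": 0,"dz": 0.0103,"wx": 0,"wy": 0,"wz": 0}

```text
t: 3.98
eef_pos: [0.5729, -0.1471, 0.113]
tool_rot: [-0.0, 0.999, 0.05, 0.0]
contact_force: [0.4, -0.6, 1.1]
gripper_width: 0.001
grasp_force: 0.2
```

```bash
python3 - <<'E'
from h import *
p,d=read_camera('side');cv2.imwrite('pics/s2.png',cv2.resize(p[150:300,180:380],None,fx=3,fy=3)[:,:,::-1])
E
```

```text
(no output)
```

View pics/s2.png

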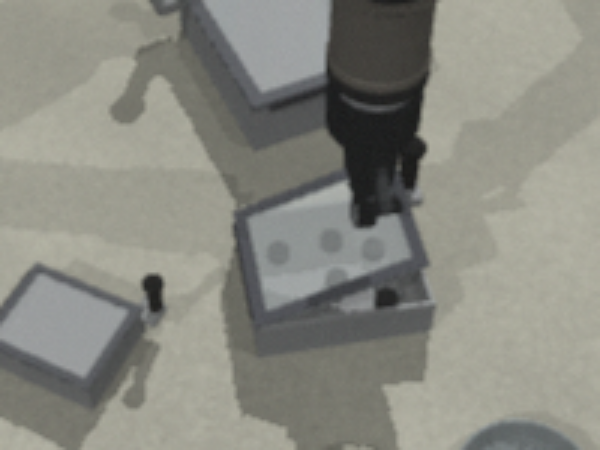

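The picture shows the fingertips (crop ~365,215) on the lid, which is about 20° open with the box still level. Next I push it shut.

Call:
drive_tool:
  increments:
    - {"claw": 0,"dx": 0.0035,"dy": 0,"dz": 0.0108,"wx": 0,"wy": 0,"wz": 0}
    - {"claw": 0,"dx": 0.003,"dy": 0,"dz": 0.0108,"wx": 0,"wy": 0,"wz": 0}
    - {"claw": 0,"dx": 0.002,"dy": 0,"dz": 0.011,"wx": 0,"wy": 0,"wz": 0}
    - {"claw": 0,"dx": 0.001,"dy": 0,"dz": 0.008,"wx": 0,"wy": 0,"wz": 0}
    - {"claw": 0,"dx": 0,"dy": 0,"dz": 0.003,"wx": 0,"wy": 0,"wz": 0}
    - {"claw": 0,"dx": 0,"dy": 0,"dz": 0.001,"wx": 0,"wy": 0,"wz": 0}
    - {"claw": 0,"dx": 0,"dy": 0,"dz": 0,"wx": 0,"wy": 0,"wz": 0}
    - {"claw": 0,"dx": 0,"dy": 0,"dz": 0,"wx": 0,"wy": 0,"wz": 0}

```text
t: 5.03
eef_pos: [0.5822, -0.1463, 0.0694]
tool_rot: [0.0, 0.999, 0.05, 0.0]
contact_force: [0.7, 0.4, 0.2]
gripper_width: 0.004
grasp_force: 0.0
```

Call:
drive_tool:
  increments:
    - {"claw": 0,"dx": 0,"dy": 0,"dz": 0.001,"wx": 0,"wy": 0,"wz": 0}
    - {"claw": 0,"dx": 0,"dy": 0,"dz": 0.001,"wx": 0,"wy": 0,"wz": 0}
    - {"claw": 0,"dx": 0,"dy": 0,"dz": 0,"wx": 0,"wy": 0,"wz": 0}

```text
t: 5.4
eef_pos: [0.5823, -0.1463, 0.0682]
tool_rot: [0.0, 0.999, 0.05, 0.0]
contact_force: [-3.5, 0.2, 9.9]
gripper_width: 0.001
grasp_force: 4.4
```

Call:
drive_tool:
  increments:
    - {"claw": 0,"dx": 0,"dy": 0,"dz": 0,"wx": 0,"wy": 0,"wz": 0}
    - {"claw": 0,"dx": 0,"dy": 0,"dz": -0.02,"wx": 0,"wy": 0,"wz": 0}
    - {"claw": 0.085,"dx": 0,"dy": 0,"dz": -0.05,"wx": 0,"wy": 0,"wz": 0}
    - {"claw": 0.085,"dx": 0,"dy": 0,"dz": -0.05,"wx": 0,"wy": 0,"wz": 0}
    - {"claw": 0.085,"dx": 0.026,"dy": -0.0385,"dz": 0,"wx": 0,"wy": 0,"wz": 0}
    - {"claw": 0.085,"dx": 0.026,"dy": -0.0385,"dz": 0,"wx": 0,"wy": 0,"wz": 0}
    - {"claw": 0.085,"dx": 0,"dy": 0,"dz": 0,"wx": 0,"wy": 0,"wz": -10}
    - {"claw": 0.085,"dx": 0,"dy": 0,"dz": 0,"wx": 0,"wy": 0,"wz": -10}
    - {"claw": 0.085,"dx": 0,"dy": 0,"dz": 0,"wx": 0,"wy": 0,"wz": -10}
    - {"claw": 0.085,"dx": 0,"dy": 0,"dz": 0,"wx": 0,"wy": 0,"wz": -9.5}
    - {"claw": 0.085,"dx": 0,"dy": 0,"dz": 0,"wx": 0,"wy": 0,"wz": 0}
    - {"claw": 0.085,"dx": 0,"dy": 0,"dz": 0,"wx": 0,"wy": 0,"wz": 0}

```text
t: 6.9
eef_pos: [0.6261, -0.0645, 0.1876]
tool_rot: [0.0, 0.924, 0.383, 0.0]
contact_force: [-0.7, -0.2, -0.1]
gripper_width: 0.997
grasp_force: 0.0
```

```bash
python3 - <<'E'
from h import *
o=get_obs();print(o['eef_pos'],o['tool_rot'],o['q'].round(2))
p,d=read_camera('wrist');np.savez('w1.npz',p=p,d=d,e=o['eef_pos'],r=o['tool_rot'])
s,_=read_camera('side')
a=cv2.resize(s[150:300,200:360],None,fx=2.5,fy=2.5)
c=np.zeros((384,512+a.shape[1],3),np.uint8);c[:,:512]=p;c[:a.shape[0],512:]=a[:384]
cv2.imwrite('pics/w1.png',cv2.resize(c,None,fx=.87,fy=.87)[:,:,::-1])
E
```

```text
[ 0.62610421 -0.06446968  0.18761761] [1.42198552e-04 9.23684181e-01 3.83154620e-01 2.27462271e-04] [ 0.26  0.49 -0.34  1.71  0.19  0.98 -0.94]
```

View pics/w1.png

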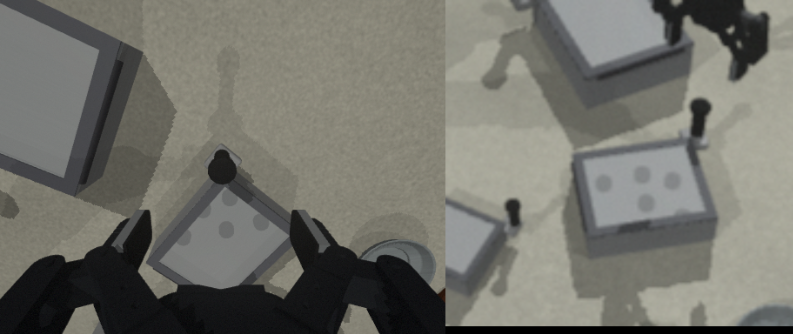

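The lid is shut with all five caps under it. The knob head is at about wrist px (255,193), ahead of and between the open fingers.

```bash
python3 - <<'E'
from h import *
from scipy.spatial.transform import Rotation as Ro
W=np.load('w1.npz');c=calibration('wrist');R=Ro.from_quat(W['r'],scalar_first=True).as_matrix();M=c['mount']
m=(W['p'][165:215,230:285].max(2)<45).astype(np.uint8)
n,l,s,ce=cv2.connectedComponentsWithStats(m);i=1+s[1:,4].argmax();print(s[i],ce[i]+[230,165])
d=np.where((l==i),W['d'][165:215,230:285],9);print('min depth',np.sort(d[d>0])[:5])
v,u=np.indices(d.shape);k=c['intrinsics']
Z=W['d'][165:215,230:285];X=np.stack([(u+230-k[0,2])/k[0,0]*Z,(v+165-k[1,2])/k[1,1]*Z,Z],-1)
T=X@M[:3,:3].T+M[:3,3];P=T@R.T+W['e']
q=(l==i)&(P[...,2]>.09)&(P[...,2]<.105);print(q.sum(),P[q].mean(0),P[q].min(0),P[q].max(0));print('tool',T[q].mean(0))
E
```

```text
[  9   7  33  40 948] [254.97257384 193.12974684]
min depth [0.22196858 0.22197646 0.22210287 0.22214687 0.22224596]
827 [ 0.63268347 -0.06161063  0.09635607] [ 0.61899226 -0.07581014  0.0908393 ] [ 0.64556919 -0.04855566  0.09862756]
tool [0.0066428  0.0025975  0.09126476]
```

Call:
drive_tool:
  increments:
    - {"claw": 0.085,"dx": 0.0065,"dy": 0.0025,"dz": 0,"wx": 0,"wy": 0,"wz": 0}
    - {"claw": 0.085,"dx": 0,"dy": 0,"dz": 0.04,"wx": 0,"wy": 0,"wz": 0}
    - {"claw": 0.085,"dx": 0,"dy": 0,"dz": 0.04,"wx": 0,"wy": 0,"wz": 0}
    - {"claw": 0.085,"dx": 0,"dy": 0,"dz": 0.0335,"wx": 0,"wy": 0,"wz": 0}
    - {"claw": 0.085,"dx": 0,"dy": 0,"dz": 0,"wx": 0,"wy": 0,"wz": 0}
    - {"claw": 0.04,"dx": 0,"dy": 0,"dz": 0,"wx": 0,"wy": 0,"wz": 0}
    - {"claw": 0,"dx": 0,"dy": 0,"dz": 0,"wx": 0,"wy": 0,"wz": 0}
    - {"claw": 0,"dx": 0,"dy": 0,"dz": 0,"wx": 0,"wy": 0,"wz": 0}
    - {"claw": 0,"dx": 0,"dy": 0,"dz": 0,"wx": 0,"wy": 0,"wz": 0}
    - {"claw": 0,"dx": 0,"dy": 0,"dz": 0,"wx": 0,"wy": 0,"wz": 0}
    - {"claw": 0,"dx": 0,"dy": 0,"dz": 0,"wx": 0,"wy": 0,"wz": 0}
  newtons: 50

```text
t: 8.38
eef_pos: [0.6331, -0.0616, 0.075]
tool_rot: [0.0, 0.923, 0.385, 0.001]
contact_force: [-1.6, -0.1, 5.9]
gripper_width: 0.305
grasp_force: 48.6
```

The 26 mm opening means that the pads' upper edges are on the head. I'll regrip slightly higher so the pads cover the whole head; the TCP stays well within 35 mm of the grip point.

Call:
drive_tool:
  increments:
    - {"claw": 0.05,"dx": 0,"dy": 0,"dz": 0,"wx": 0,"wy": 0,"wz": 0}
    - {"claw": 0.05,"dx": 0,"dy": 0,"dz": 0,"wx": 0,"wy": 0,"wz": 0}
    - {"claw": 0.05,"dx": 0,"dy": 0,"dz": -0.012,"wx": 0,"wy": 0,"wz": 0}
    - {"claw": 0,"dx": 0,"dy": 0,"dz": 0,"wx": 0,"wy": 0,"wz": 0}
    - {"claw": 0,"dx": 0,"dy": 0,"dz": 0,"wx": 0,"wy": 0,"wz": 0}
    - {"claw": 0,"dx": 0,"dy": 0,"dz": 0,"wx": 0,"wy": 0,"wz": 0}
    - {"claw": 0,"dx": 0,"dy": 0,"dz": 0,"wx": 0,"wy": 0,"wz": 0}
  newtons: 80

```text
t: 9.25
eef_pos: [0.6332, -0.0615, 0.0868]
tool_rot: [0.0, 0.923, 0.385, 0.001]
contact_force: [-0.7, 0.2, 7.7]
gripper_width: 0.293
grasp_force: 78.1
```

Call:
drive_tool:
  increments:
    - {"claw": 0,"dx": -0.004,"dy": 0,"dz": -0.0096,"wx": 0,"wy": 2.5,"wz": 0}
    - {"claw": 0,"dx": -0.004,"dy": 0,"dz": -0.0096,"wx": 0,"wy": 2.5,"wz": 0}
    - {"claw": 0,"dx": -0.004,"dy": 0,"dz": -0.0096,"wx": 0,"wy": 2.5,"wz": 0}
    - {"claw": 0,"dx": -0.004,"dy": 0,"dz": -0.0096,"wx": 0,"wy": 2.5,"wz": 0}
    - {"claw": 0,"dx": 0,"dy": 0,"dz": 0,"wx": 0,"wy": 0,"wz": 0}

```text
t: 9.88
eef_pos: [0.6185, -0.0762, 0.1226]
tool_rot: [-0.033, 0.92, 0.382, 0.08]
contact_force: [0.2, 0.0, -3.3]
gripper_width: 0.292
grasp_force: 78.6
```

Good: the force is about half the box's weight. I'll continue to about 37°.

Call:
drive_tool:
  increments:
    - {"claw": 0,"dx": -0.004,"dy": 0,"dz": -0.0096,"wx": 0,"wy": 2.5,"wz": 0}
    - {"claw": 0,"dx": -0.004,"dy": 0,"dz": -0.0096,"wx": 0,"wy": 2.5,"wz": 0}
    - {"claw": 0,"dx": -0.004,"dy": 0,"dz": -0.0096,"wx": 0,"wy": 2.5,"wz": 0}
    - {"claw": 0,"dx": -0.004,"dy": 0,"dz": -0.0096,"wx": 0,"wy": 2.5,"wz": 0}
    - {"claw": 0,"dx": -0.004,"dy": 0,"dz": -0.0096,"wx": 0,"wy": 2.5,"wz": 0}
    - {"claw": 0,"dx": -0.004,"dy": 0,"dz": -0.0096,"wx": 0,"wy": 2.5,"wz": 0}
    - {"claw": 0,"dx": -0.004,"dy": 0,"dz": -0.0096,"wx": 0,"wy": 2.5,"wz": 0}
    - {"claw": 0,"dx": -0.004,"dy": 0,"dz": -0.0096,"wx": 0,"wy": 2.5,"wz": 0}
    - {"claw": 0,"dx": -0.004,"dy": 0,"dz": -0.0096,"wx": 0,"wy": 2.5,"wz": 0}
    - {"claw": 0,"dx": -0.004,"dy": 0,"dz": -0.0096,"wx": 0,"wy": 2.5,"wz": 0}
    - {"claw": 0,"dx": -0.004,"dy": 0,"dz": -0.0096,"wx": 0,"wy": 2.5,"wz": 0}
    - {"claw": 0,"dx": 0,"dy": 0,"dz": 0,"wx": 0,"wy": 0,"wz": 0}
    - {"claw": 0,"dx": 0,"dy": 0,"dz": 0,"wx": 0,"wy": 0,"wz": 0}
    - {"claw": 0,"dx": 0,"dy": 0,"dz": 0,"wx": 0,"wy": 0,"wz": 0}
    - {"claw": 0,"dx": 0,"dy": 0,"dz": 0,"wx": 0,"wy": 0,"wz": 0}
    - {"claw": 0,"dx": 0,"dy": 0,"dz": 0,"wx": 0,"wy": 0,"wz": 0}
    - {"claw": 0,"dx": 0,"dy": 0,"dz": 0,"wx": 0,"wy": 0,"wz": 0}

```text
t: 12.0
eef_pos: [0.5629, -0.1314, 0.2029]
tool_rot: [-0.124, 0.874, 0.364, 0.297]
contact_force: [0.1, -0.5, -2.8]
gripper_width: 0.297
grasp_force: 78.8
```

```bash
python3 - <<'E'
from h import *
o=get_obs();print(o['eef_pos'],o['tool_rot'],o['q'].round(2),abs(o['joint_vel']).max())
s,_=read_camera('side');t,_=read_camera('top')
a=cv2.resize(s[150:300,220:370],(400,400));b=cv2.resize(t[110:230,250:370],(400,400))
cv2.imwrite('pics/f1.png',np.hstack([a,b])[:,:,::-1])
E
```

```text
[ 0.56293977 -0.13138702  0.20285569] [-0.12371034  0.87399185  0.36443476  0.29668385] [ 1.17  0.51 -0.94  2.01 -0.36  0.55 -0.13] 0.005215204408955552
```

View pics/f1.png

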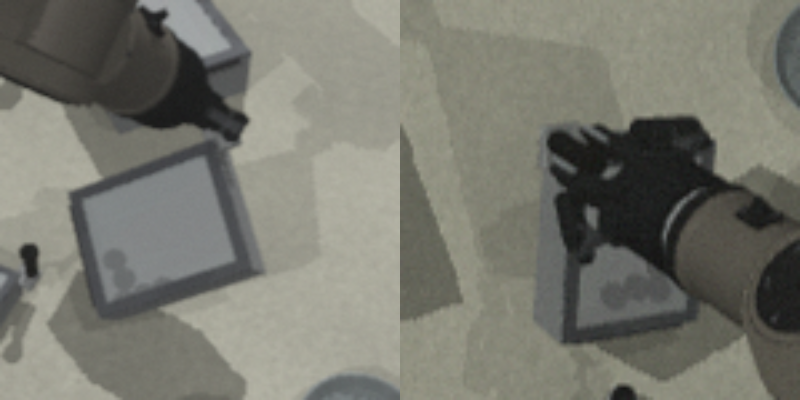

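The side view shows the caps bunched by the hinge/-y corner (crop ~115-155, 258-290), with the lid shut and the knob gripped. Next I check each cap's distance by casting rays onto the tilted plane of the cap tops.

```bash
cat >> h.py <<'E'
from scipy.spatial.transform import Rotation as Ro
yaw=np.radians(5.8);R0=Ro.from_euler('z',yaw).as_matrix()
def boxpose():
    o=get_obs();Rt=Ro.from_quat(o['tool_rot'],scalar_first=True).as_matrix()
    Rg=Ro.from_quat([0,.923,.385,.001],scalar_first=True).as_matrix()
    R=Rt@Rg.T@R0;kn=o['eef_pos']-Rt@[0,0,-.0128]  # grip point 13 mm further along tool z
    return R,kn-R@np.array([.092,.077,.074])
def proj(n,X):
    c=calibration(n);x=c['intrinsics']@(c['R']@X+c['t']);return x[:2]/x[2]
def inbox(n,u,v,h,R,t):
    c=calibration(n);C=-c['R'].T@c['t'];d=c['R'].T@np.linalg.inv(c['intrinsics'])@np.array([u,v,1.])
    C=R.T@(C-t);d=R.T@d;return C+d*(h-C[2])/d[2]
E
python3 - <<'E'
from h import *
R,t=boxpose();print('tilt',np.degrees(np.arccos(R[2,2])),'foot z',(R@[-.08,-.065,0]+t))
s,ds=read_camera('side');tp,_=read_camera('top');np.savez('f.npz',s=s,tp=tp)
def crop(p,n,x0,y0,w,h,k):
    a=cv2.resize(p[y0:y0+h,x0:x0+w],None,fx=k,fy=k,interpolation=cv2.INTER_CUBIC)
    a=np.clip((a.astype(float)-50)*1.8,0,255).astype(np.uint8)
    for X in([-.08,-.065,.05],[-.08,.065,.05],[.08,-.065,.05],[.08,.065,.05]):
        q=(proj(n,R@X+t)-[x0,y0]+.5)*k;cv2.circle(a,tuple(int(i) for i in q),3,(255,0,0),1)
    return a
a=crop(s,'side',240,195,80,80,5);b=crop(tp,'top',285,145,80,80,5)
cv2.imwrite('pics/f2.png',np.hstack([a,b])[:,:,::-1])
E
```

```text
tilt 37.39958666148351 foot z [ 0.47544733 -0.22003292 -0.00154034]
```

View pics/f2.png

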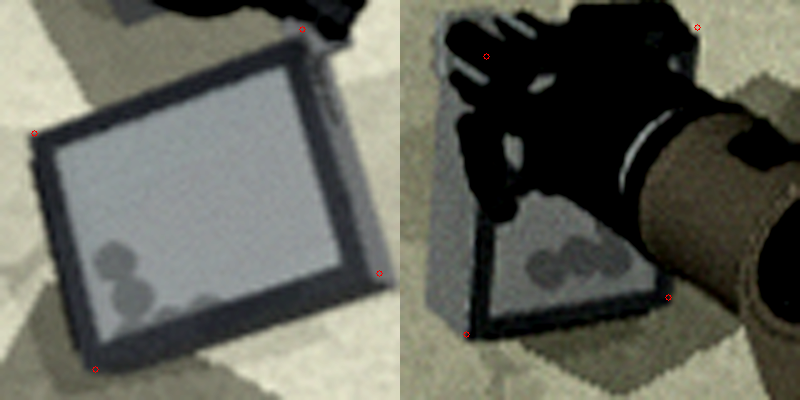

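The predicted lid corners fit both views. The side crop has caps at (115,260) and (132,298), and partly behind the frame at ~(133,340), (166,327) and (206,317). The top crop has three at (545,268), (580,256) and (612,260).

```bash
python3 - <<'E'
from h import *
R,t=boxpose();c=np.array([-.076,-.061,.004])
for n,l,x0,y0,o in(('side',[(115,260),(132,298),(133,340),(166,327),(206,317)],240,195,0),('top',[(545,268),(580,256),(612,260)],285,145,400)):
    for u,v in l:
        X=inbox(n,(u-o)/5+x0-.4,v/5+y0-.4,.016,R,t);X[2]=.004
        print(n,(u,v),(1e3*X).round(0),'dist mm',1e3*np.linalg.norm(X-c).round(4))
E
```

```text
side (115, 260) [-67.  -8.   4.] dist mm 53.699999999999996
side (132, 298) [-64. -30.   4.] dist mm 33.0
side (133, 340) [-69. -52.   4.] dist mm 11.4
side (166, 327) [-49. -51.   4.] dist mm 28.8
side (206, 317) [-26. -53.   4.] dist mm 50.9
top (545, 268) [-66.  -4.   4.] dist mm 57.9
top (580, 256) [-63. -27.   4.] dist mm 36.900000000000006
top (612, 260) [-69. -48.   4.] dist mm 14.4
```

```bash
python3 -c "
from station import *
o=get_obs();print(o['t'],o['grasp_force'],abs(o['joint_vel']).max());print(hand_in())"
```

```text
12.2 78.80882620811462 0.0015227494542124158
the job is handed in; nothing more can be done
None
```

The job is handed in at 12.2 s, but no verdict came back: the lid was shut gently, the box is held steady by its knob at about 37° of tilt, and I measured all five caps within about 58 mm of the corner (limit 75 mm).

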